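Lock the banding wheel with a flat screwdriver

ROBOT

A 6-joint arm with a two-finger parallel gripper is mounted at the origin on the work surface. World frame = base frame: x ahead of the robot, y to its left, z up, the work surface at z = 0. Lengths are in mm, angles in rad, forces in N, time in s.
With the tool pointing down it reaches from about 300 to 775 mm from the base axis. Payload 14.6 kg.
Tool frame: the origin (TCP) lies on the mounting face of the last link; the fingertips stand 199 mm ahead of it and the grasp point (between the pads) lies 180 mm ahead of it; z points along the fingers, y is the line along which they close (so a half turn about z gives the same grasp; the last joint's range is limited). The gripper opens to 94 mm and grips with 3 to 60 N. Pads are 16 mm wide; open, the fingers measure 119 mm over their backs; the gripper's body (75 mm by 177 mm) begins 78 mm behind the grasp point.
Start: joints at [-1.194, 0.3, 1.521, -0, 1.321, -0.067], TCP at [236.148, -496.714, 404.646] pointing down, gripper open.
Joint ranges: [-3.03, 3.03], [-0.79, 2.21], [0.23, 2.52], [-1.04, 4.18], [0, 3.07], [-2.55, 2.55]. Speed limits (rad/s): [2.22, 2.22, 2.57, 3.14, 3.14, 3.14].

INTERFACE

Orientations are given as [roll, pitch, yaw] about the fixed x, y, z axes, in that order (R = Rz(yaw) Ry(pitch) Rx(roll)).
In Python, from cell import manip gives the robot as it stands. The module is installed in compiled form; this text tells all that it offers.
- The arm moves only by the shell command python3 -m creep 'ROWS' [FORCE]. ROWS is a JSON object of lists of equal length, an entry for each row: "slide": the shift along the world's x, y, z in cm, a list of three; "turn": the turn about the world's z in rad; "claw": the opening, from 0 (shut) to 1 (fully open). A call has 1 to 8 rows; each row shifts and turns the commanded pose from where the row before left it; what a row does not reach is not made up. A row lasts 1/8 s, in which the tool goes at most 62.5 mm and 10.7 degrees, less where a joint would pass 70% of its speed; a pose out of reach is approached as far as the arm can. A call with a gripper value outside its range is refused whole. The fingers move at their own pace and stop on an object; FORCE is the grip in N (left out, the last holds). Time passes only in rows, so rows that do not move let the fingers close. It gives the time, the measured TCP pose, the force, the opening and the grip force at its end, in the units of the state.
- manip.read_state(): the state, without advancing time (a new reading comes with each control period).
- manip.camera(name): name is "scene" or "top" or "wrist"; returns (picture, depth): 480x640x3 uint8, red, green, blue; 480x640 float32, mm along the optical axis (not along the pixel's ray), 0 where there is no reading.
- manip.calibration(name): a dict with "intrinsics" (3x3 intrinsics, pixels), "k1" (the pictures are not rectified: a ray, as slopes to the right and down, at radius r is drawn at 1 + k1 r^2 times it, then the intrinsics apply), "pose" (4x4, takes a point from camera to world coordinates). Camera axes: x right, y up, looking along -z (the intrinsics and any distortion apply to the point x, -y, -z); pixel columns grow to the right and rows downward; lengths in mm; the calibration is good to about 2 mm. A picture is of the moment at which its call begins: read the wrist's pose just before it. calibration takes no time and is no camera call; for the wrist camera it gives the pose at the moment of the call.
- manip.sign_off(): hands the job in; it is judged then, once.
Trained networks look in the newest picture that a camera, given by its name, has taken for a name from the list of things; names that differ only in an ending like _2 or _b are one class to them, and where a whole thing is asked for, a point or a joint stands for the part that bears it (a point fixed in the world has none). Each returns a list of dicts, best first, with "score" (0 to 1); they miss things now and then, are a little off and sometimes report something else, mostly with a low value. They report only what shows in the picture. A call takes as long as a camera call. They do not tell look-alikes from the thing itself.
- manip.cut_out(query, camera): "mask" (480x640 bool, what is visible of it) and "position" ([column, row] in pixels, amid what is visible of it).
The state is a dict: "clock": time; "joints": joint angles; "qd": joint speeds; "effort": joint torques, N m; "eef_pos": TCP position; "eef_rot": TCP orientation; "wrist_force": force on the tool from outside, world axes, zero at the start; "moment": the same for the moment, N m; "finger_gap": finger opening in mm; "finger_force": force on a finger pad.
Only numpy, scipy, OpenCV 4.12 (cv2) and the standard library are available. Lean on these libraries where they do the work, as an engineer would, in place of code of your own. Each camera call takes 0.05 s, during which the arm holds its last target. There are 200 camera calls.

TASK

Take the flat screwdriver out of its bench block and, pressing only gently, feel for the slot of the banding wheel's lock screw, then turn it clockwise until the tongue is fully home at its stop, without forcing it. Put the screwdriver back in its hole in the block and let go; turn the lock with the screwdriver only, keep the gripper off the wheel, and leave the bowl, jar and brush pot where they are.

Things in the scene. Friction and masses are not known exactly. Their poses are not given: they have to be found in the camera images.
- wheel: banding wheel (potter's turntable), fixed to the bench: aluminium disc 200 mm across, top 72 mm above the bench, on a dark steel foot. Origin on the bench under the disc's centre, z up. Its lock pillar (42 mm across) stands 150 mm from the disc's centre along the wheel's -y axis; a flat bar 50 mm wide and 10 mm high joins them.
- lock (a joint): turn of the lock in rad, clockwise from above positive; 0 open, 1.2 at the stop (fully home). Starts between 0 and 0.4. Stiff: about 0.09 N m turns it and it stays where left; a light rub of the blade on the head (under 10 N down) does not turn it. At the stop the tongue points at the middle of the wheel's disc and goes no further: forcing it there damages the screw.
- lock_mouth (a point): centre of the mouth of the lock, 72 mm above the bench, on its vertical turning axis. The lock is a steel drum 36 mm across on the pillar; its tongue, 14 mm wide, reaches 50 mm from the axis. In its top is a round recess, 16.5 mm across (22 mm at the countersunk mouth) and 10 mm deep. Seen from above, at angle q (lock) the tongue points along the wheel's +y turned anticlockwise by 1.2 - q.
- lock_face (a point): centre of the screw head's face, the floor of the recess, 62 mm above the bench. A straight slot 6 mm wide and 8 mm deep runs right across it and turns with the lock. It was fitted anywhere within 0.45 rad either side of the tongue's direction: that offset is not measured (this point's axes do not show it) and must be seen or felt.
- driver: flat screwdriver, 147 mm long, 160 g, standing handle up in the block. Origin at the middle of the blade's tip edge, z up along the shaft. Blade 14 mm wide along its x, 3.5 mm thick along y, 12 mm long; round shank 14 mm thick up to z 61 mm, then the handle. A half turn gives the same blade.
- driver_grip (a point): good grip point on the screwdriver's axis, 110 mm above the tip. The dark wooden handle runs from 61 to 147 mm above the tip; it is hexagonal, 26 mm across flats, with flats square to the driver's y and to the directions 60 degrees either side of y.
- holder: light wooden bench block, fixed, 60 x 100 x 75 mm high, with an 18 mm upright hole right through its centre. Origin at the centre of its underside. The screwdriver's handle rests on its top, the tip then 14 mm above the bench.
- bowl: white bowl, 120 mm across, 45 mm high, standing loose on the wheel. Origin at the centre of its foot.
- jar: grey glaze jar with black lid, 64 mm across, 85 mm high, loose on the bench. Origin at the centre of its foot.
- pot: terracotta pot with brushes, 80 mm across, 90 mm high (brushes to 170 mm), loose on the bench. Origin at the centre of its foot.
Not all that is in view belongs to the job. Several things look just like the holder: the one meant starts farthest to the robot's left.

How it is judged:
By the outcome, as a careful person would: the job done as asked, in the order asked, and still so for the second after the job is handed in, with the robot touching nothing.
It also fails if it takes over 72 s, if anything falls off the work surface, if the arm or the gripper's body presses on something with over 40 N, if the wrist force passes 120 N, or if a joint passes its speed limit or range.

## Working session

There is one attempt and no reset: what is moved stays moved. The work goes in short steps, Python scripts to look and compute and a shell command to move; the robot and the scene stay as the last step left them, time stands still between calls to the robot, and variables do not carry over. Pictures are saved under pics/ and viewed, at most 10 in all, crops included, and the job is handed in when it is done.

```bash
mkdir -p pics; cat > h.py <<'E'
import numpy as np, cv2
from cell import manip
def look(n,f=None):
    cal=manip.calibration(n); im,d=manip.camera(n)
    if f: cv2.imwrite(f,im[...,::-1])
    return im,d,cal
def pts(cal,uv,z):
    """uv Nx2, z depth -> world"""
    K=np.array(cal['intrinsics'],float);k=cal['k1']
    uv=np.asarray(uv,float).reshape(-1,2)
    s=cv2.undistortPoints(uv.reshape(-1,1,2),K,np.array([k,0,0,0.])).reshape(-1,2)
    z=np.broadcast_to(np.asarray(z,float),len(s))
    c=np.c_[s[:,0]*z,-s[:,1]*z,-z,np.ones(len(s))]
    return (c@np.array(cal['pose']).T)[:,:3]
def onplane(cal,uv,h):
    a=pts(cal,uv,1.);o=np.array(cal['pose'])[:3,3];d=a-o
    return o+d*((h-o[2])/d[:,2])[:,None]
def maskpts(cal,m,d):
    m=m&(d>0);v,u=np.nonzero(m);return pts(cal,np.c_[u,v],d[m])
def proj(cal,P):
    P=np.atleast_2d(P);T=np.linalg.inv(np.array(cal['pose']))
    c=P@T[:3,:3].T+T[:3,3];s=np.c_[c[:,0],-c[:,1]]/-c[:,2:3]
    r2=(s**2).sum(1,keepdims=True);s=s*(1+cal['k1']*r2)
    K=np.array(cal['intrinsics']);return s*[K[0,0],K[1,1]]+K[:2,2]
E
python3 - <<'E'
from h import *
np.set_printoptions(precision=1,suppress=True)
s=manip.read_state();print(s['clock'],s['eef_pos'],s['eef_rot'])
for n in ['top','scene']:
    im,d,cal=look(n,f'pics/{n}.png')
    print(n,np.array(cal['pose'])[:3,3])
    for q in ['driver','holder','wheel','lock','bowl','jar','pot']:
        for r in manip.cut_out(q,n)[:5]:
            P=maskpts(cal,r['mask'],d)
            t=P[P[:,2]>np.percentile(P[:,2],98)-6]
            print(q,round(r['score'],2),np.array(r['position']),r['mask'].sum(),'med',np.median(P,0),'top',(t.min(0)+t.max(0))/2,np.ptp(t,0))
E
```

```text
0.0 [ 236.2 -496.7  404.1] [-3.1 -0.   0.4]
top [ 224.8    0.1 1531.4]
driver 0.52 [422.2 244.4] 175 med [ 523.1 -225.4  159.7] top [ 527.6 -228.1  166.8] [23.4 25.   9.5]
holder 0.93 [415.9 250.3] 1062 med [ 518.  -215.5   75.5] top [ 528.1 -228.   118.5] [ 81.6 109.5  83.2]
holder 0.86 [489.  261.2] 1326 med [ 497.9 -392.1   75.5] top [ 502.2 -400.    81.1] [ 70.  104.1   8.5]
holder 0.71 [479.9 197.3] 1364 med [ 655.8 -368.6   74.6] top [ 662.4 -371.8   81.3] [ 80.3 104.2   9.4]
wheel 0.84 [270.9 216.8] 3956 med [595.2 136.4  72.8] top [582.2 145.5  99.4] [195.7 259.6  47.3]
lock 0.67 [313.9 211.5] 295 med [610.5  35.9  70.2] top [602.8  38.2  76.9] [61.7 45.   8.1]
lock 0.47 [408.8 185.3] 666 med [ 673.2 -202.6   82.5] top [ 681.8 -205.7   90.9] [54.8 51.6  9.3]
bowl 0.92 [246.2 219.7] 1974 med [579.9 197.3  92.8] top [572.9 193.  121. ] [118.7 117.2  11.2]
bowl 0.72 [311.7 207.8] 221 med [610.8  36.1  70.6] top [604.8  38.   77. ] [57.2 40.1  7.8]
jar 0.83 [410.7 183.7] 674 med [ 675.1 -200.4   82.5] top [ 681.8 -205.7   90.9] [54.8 51.6  9.4]
jar 0.62 [428.3 241.2] 169 med [ 52
[... 475 characters left out ...]
09.4   8.8]
holder 0.78 [140.7 334.9] 2535 med [ 524.8 -397.9   68.7] top [ 501.9 -395.4   75.3] [ 69.5 103.8   8.4]
holder 0.7 [181.  387.6] 3201 med [ 683.1 -370.1   71.8] top [ 664.8 -368.9   74.9] [ 81.8 108.2   7.9]
wheel 0.62 [383.3 264.5] 4794 med [623.  132.5  70.6] top [583.4 147.1  92.3] [199.1 261.4  46.4]
lock 0.69 [348.4 276.8] 333 med [621.1  35.9  68. ] top [606.2  39.4  71.9] [59.9 46.   7.8]
bowl 0.56 [401.  225.8] 1535 med [556.7 211.8  97. ] top [573.9 195.9 115.9] [119.9 117.4   8.4]
jar 0.74 [267.9 353. ] 1363 med [ 702.5 -207.5   69.6] top [ 685.3 -202.2   84.7] [56.5 54.2  7.6]
pot 0.66 [400.8 163. ] 1210 med [342.4 396.8  70.2] top [328.8 403.9 162. ] [53.4 58.7 18.3]
```

View pics/top.png

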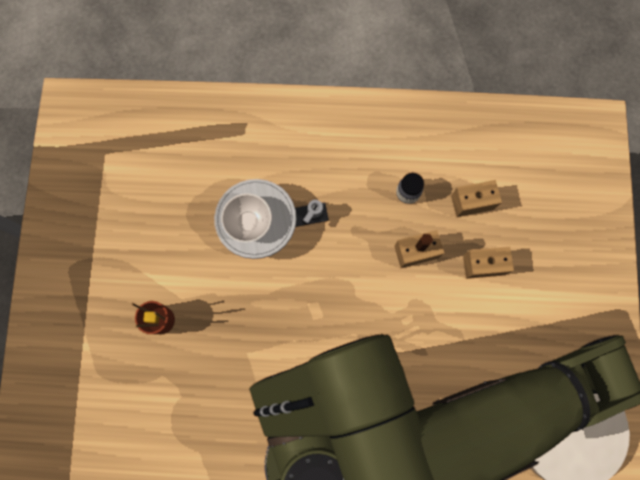

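View pics/scene.png

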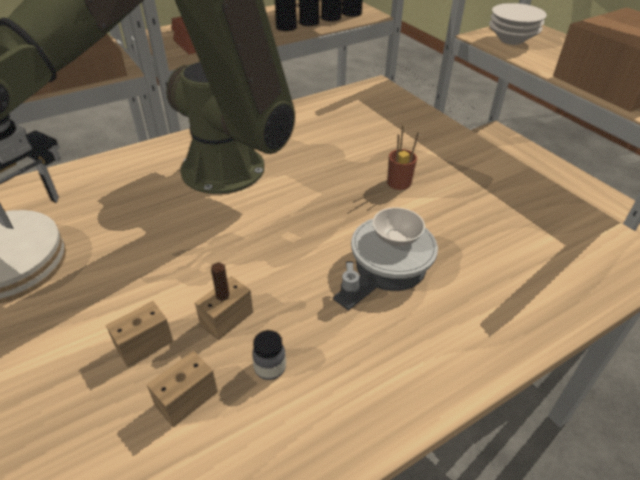

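The blocks that could be taken for the holder, in the top picture, are at (420,249), (489,261) and (480,197). The leftmost one, at (420,249), has the dark handle standing in it at (424,242), so I choose that one. I'll move above it and check it in a close crop.

```bash
python3 -m creep '{"slide":[[3,2.7,0.6],[3,2.7,0.6],[3,2.7,0.6],[3,2.7,0.6],[3,2.7,0.6],[3,2.7,0.6],[3,2.7,0.6],[3,2.7,0.6]],"turn":[0,0,0,0,0,0,0,0],"claw":[1,1,1,1,1,1,1,1]}' 20
python3 - <<'E'
from h import *
np.set_printoptions(precision=2,suppress=True)
s=manip.read_state();print(s['clock'],s['eef_pos'],s['eef_rot'])
im,d,cal=look('wrist','pics/w1.png');print(np.array(cal['pose']))
E
```

```text
clock: 1.8
eef_pos: [477.0, -279.7, 452.9]
eef_rot: [3.141, -0.0, 0.444]
wrist_force: [-0.4, 0.1, -0.7]
finger_gap: 93.8
finger_force: 0.0
1.8 [ 477.03 -279.68  452.92] [ 3.14 -0.    0.44]
[[   0.43    0.87    0.24  545.15]
 [  -0.9     0.41    0.11 -247.96]
 [  -0.     -0.26    0.97  431.76]
 [   0.      0.      0.      1.  ]]
```

View pics/w1.png

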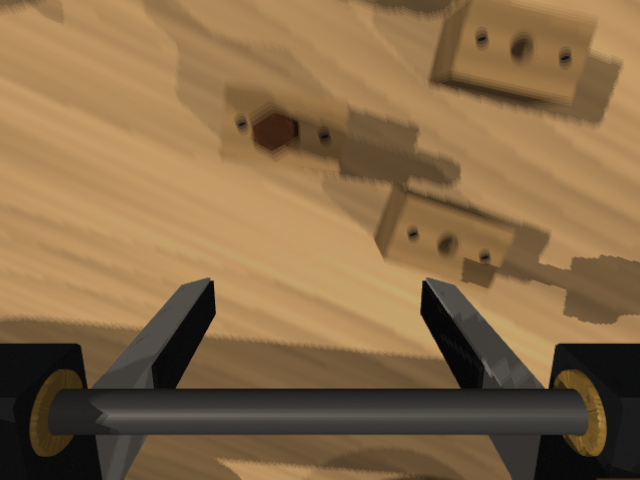

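The wrist picture shows the three blocks. The driver's hexagonal handle top is at (273,130), in the leftmost block, whose screws are at (241,123) and (324,136). This confirms the choice. Next I'll fit the hex and the block.

```bash
cat >> h.py <<'E'
def hexfit(P2,flat=26.):
    """fit hexagon centre + flat-normal angle (mod 60deg) to 2D outline points"""
    h=cv2.convexHull(P2.astype(np.float32)).reshape(-1,2)
    best=None
    for a in np.radians(np.arange(0,60,1.)):
        n=np.array([[np.cos(a+k*np.pi/3),np.sin(a+k*np.pi/3)] for k in range(3)])
        pr=h@n.T; w=pr.max(0)-pr.min(0); m=(pr.max(0)+pr.min(0))/2
        c=np.linalg.lstsq(n,m,rcond=None)[0]
        if best is None or w.sum()<best[0]: best=(w.sum(),a,c,w)
    return best
E
python3 - <<'E'
from h import *
np.set_printoptions(precision=2,suppress=True)
s=manip.read_state();print(s['eef_pos'],np.abs(s['qd']).max())
im,d,cal=look('wrist')
P=pts(cal,np.indices(d.shape)[::-1].reshape(2,-1).T,d.ravel())
im2=im.reshape(-1,3).astype(int)
u=np.indices(d.shape)[1].ravel();v=np.indices(d.shape)[0].ravel()
reg=(u<420)&(v<200)&(d.ravel()>0)
t=reg&(P[:,2]>152)
print('top z',np.median(P[t,2]),t.sum()); b=hexfit(P[t,:2]);print('depth hex',b[0]/3,np.degrees(b[1]),b[2],b[3])
m=reg&(abs(P[:,0]-528)<40)&(abs(P[:,1]+226)<40)&(im2[:,0]<110)&(im2[:,0]-im2[:,2]>25)&(P[:,2]>120)
m2=m&t
Q=onplane(cal,np.c_[u,v][m2],161);b=hexfit(Q);print('col hex',b[0]/3,np.degrees(b[1]),b[2],b[3],m2.sum())
bt=reg&(abs(P[:,2]-75)<5)&(np.hypot(P[:,0]-528,P[:,1]+226)<75)
print('block',cv2.minAreaRect(P[bt,:2].astype(np.float32)),np.median(P[bt,2]))
o=cv2.resize(im[60:220,160:400],None,fx=3,fy=3,interpolation=2);cv2.imwrite('pics/c1.png',o[...,::-1])
E
```

```text
[ 479.38 -277.12  453.62] 0.10142253439466553
top z 159.65468831500093 1520
depth hex 26.040692320756815 57.00000000000001 [ 526.35 -226.71] [25.98 26.09 26.05]Traceback (most recent call last):
  File "<stdin>", line 13, in <module>
  File "h.py", line 27, in hexfit
    h=cv2.convexHull(P2.astype(np.float32)).reshape(-1,2)
      ~~~~~~~~~~~~~~^^^^^^^^^^^^^^^^^^^^^^^
cv2.error: OpenCV(4.12.0) /io/opencv/modules/imgproc/src/convhull.cpp:143: error: (-215:Assertion failed) total >= 0 && (depth == CV_32F || depth == CV_32S) in function 'convexHull'
```

```bash
python3 -m creep '{"slide":[[1.6,1.7,-1],[1.6,1.7,-1],[1.5,1.6,-1],[0,0,0],[0,0,0]],"turn":[0.03,0,0,0,0],"claw":[1,1,1,1,1]}' 20
python3 - <<'E'
from h import *
np.set_printoptions(precision=2,suppress=True)
s=manip.read_state();print(s['eef_pos'],s['eef_rot'],np.abs(s['qd']).max(),s['joints'])
im,d,cal=look('wrist')
P=pts(cal,np.indices(d.shape)[::-1].reshape(2,-1).T,d.ravel())
t=(P[:,2]>150)&(P[:,2]<170)&(np.hypot(P[:,0]-527,P[:,1]+227)<25)
b=hexfit(P[t,:2]);print('hex',np.degrees(b[1]),b[2],b[3],t.sum())
bt=(abs(P[:,2]-75)<5)&(np.hypot(P[:,0]-528,P[:,1]+226)<75)
if bt.sum():print('block',cv2.minAreaRect(P[bt,:2].astype(np.float32)))
u=np.nonzero(t)[0];print(np.median(u%640),np.median(u//640))
cv2.imwrite('pics/c1.png',im[...,::-1])
E
```

```text
clock: 2.52
eef_pos: [522.9, -231.1, 422.9]
eef_rot: [3.141, 0.0, 0.474]
wrist_force: [-1.0, 0.5, -0.6]
finger_gap: 93.7
finger_force: 0.0
[ 522.93 -231.11  422.86] [3.14 0.   0.47] 0.00881077081575049 [-0.48  0.34  1.43 -0.    1.37  0.62]
hex 57.00000000000001 [ 526.26 -226.59] [26.51 25.88 26.44] 1708
block ((526.3308715820312, -226.57015991210938), (60.56834411621094, 100.1718521118164), 17.126522064208984)
313.0 244.0
```

View pics/c1.png

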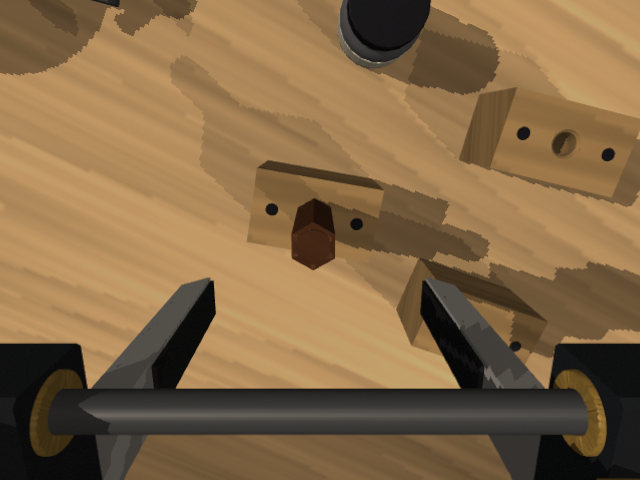

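The close view shows the hex handle at (313,244), in the leftmost block's centre hole between its two screws. The look-alikes are at (565,143) and (470,320). Now I'll descend, grip and lift.

```bash
python3 -m creep '{"slide":[[0.34,0.45,-1.9],[0,0,-3],[0,0,-3],[0,0,-3],[0,0,-1],[0,0,0],[0,0,0]],"turn":[0,0,0,0,0,0,0],"claw":[1,1,1,1,1,1,1]}' 20
python3 -m creep '{"slide":[[0,0,0],[0,0,0],[0,0,0],[0,0,0],[0,0,0],[0,0,0],[0,0,0],[0,0,0]],"turn":[0,0,0,0,0,0,0,0],"claw":[0,0,0,0,0,0,0,0]}' 50
python3 -m creep '{"slide":[[0,0,0.5],[0,0,2],[0,0,3],[0,0,3],[0,0,3],[0,0,2.5],[0,0,0],[0,0,0]],"turn":[0,0,0,0,0,0,0,0],"claw":[0,0,0,0,0,0,0,0]}'
```

```text
clock: 3.45
eef_pos: [526.7, -226.5, 305.0]
eef_rot: [3.14, -0.001, 0.474]
wrist_force: [0.9, 0.2, 0.9]
finger_gap: 93.9
finger_force: 0.0
clock: 4.45
eef_pos: [526.6, -226.2, 303.7]
eef_rot: [3.142, -0.0, 0.474]
wrist_force: [-0.2, 0.0, -0.8]
finger_gap: 25.5
finger_force: 50.0
clock: 5.45
eef_pos: [526.5, -226.2, 442.4]
eef_rot: [-3.14, 0.001, 0.474]
wrist_force: [-0.3, -0.4, -1.8]
finger_gap: 25.7
finger_force: 50.0
```

```bash
python3 -m creep '{"slide":[[0,3,0],[0,4,0],[0,4,0],[0,4,0],[0,4,0],[0,3,0],[0,0,0],[0,0,0]],"turn":[0,0,0,0,0,0,0,0],"claw":[0,0,0,0,0,0,0,0]}'
python3 - <<'E'
from h import *
np.set_printoptions(precision=2,suppress=True)
s=manip.read_state();print(s['eef_pos'],s['eef_rot'])
im,d,cal=look('wrist','pics/w2.png')
np.savez('w2.npz',im=im,d=d,K=cal['intrinsics'],k1=cal['k1'],pose=cal['pose'])
for q in ['lock','driver','wheel']:
  for r in manip.cut_out(q,'wrist')[:3]: 
    P=maskpts(cal,r['mask'],d);print(q,r['score'],np.array(r['position']),np.median(P,0),P.min(0),P.max(0))
e=np.array(s['eef_pos']);print('tip px',proj(cal,e-[0,0,290]),proj(cal,e-[0,0,229]))
E
```

```text
clock: 6.45
eef_pos: [526.6, -6.7, 442.9]
eef_rot: [-3.141, 0.001, 0.474]
wrist_force: [-0.4, 0.1, -1.0]
finger_gap: 25.4
finger_force: 50.0
[526.6   -6.69 442.87] [-3.14  0.    0.47]
lock 0.65 [317.1 103.1] [609.49  38.57  69.49] [571.    15.2   -2.45] [640.4   63.81  73.07]
driver 0.73 [321.1 327.4] [533.11  -3.56 294.56] [ 317.99 -139.59   -2.6 ] [548.66   9.54 351.93]
driver 0.18 [520.7 314. ] [ 530.8  -214.32   72.97] [ 469.   -345.91   -3.98] [572.26 -22.8  347.57]
wheel 0.96 [211.4  97.2] [588.04 115.9   70.91] [462.02  -1.38  -2.13] [651.98 229.61 116.11]
tip px [[317.24 241.76]] [[317.04 273.35]]
```

View pics/w2.png

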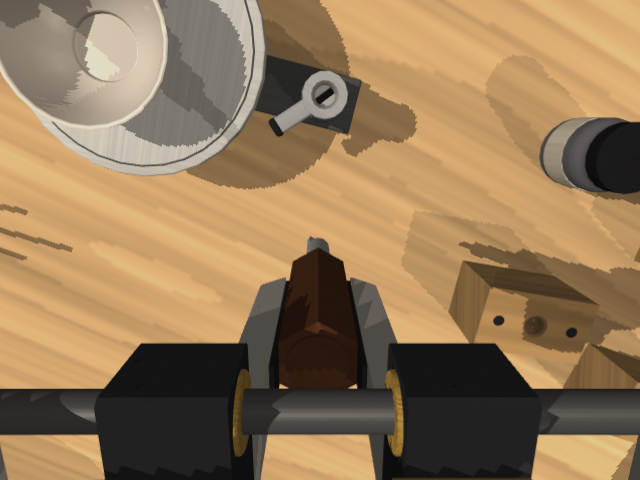

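The picture shows the lock drum at (325,95) with its slot dark inside the recess, the tongue pointing to (275,128), and the blade just showing at (318,243). I'll measure them and take enlarged crops of the lock and blade.

```bash
python3 - <<'E'
from h import *
np.set_printoptions(precision=2,suppress=True)
z=np.load('w2.npz');im,d=z['im'],z['d'];cal=dict(intrinsics=z['K'],k1=float(z['k1']),pose=z['pose'])
g=im.mean(2)
uu,vv=np.meshgrid(np.arange(640),np.arange(480))
P=pts(cal,np.c_[uu.ravel(),vv.ravel()],d.ravel())
u,v=uu.ravel(),vv.ravel()
top=(abs(P[:,2]-72)<4)&(u>260)&(u<360)&(v>60)&(v<145)&(np.hypot(P[:,0]-610,P[:,1]-38)<60)
# exclude disc (brighter region left of u 268)
T=P[top];print('top pts',len(T))
c=np.array([610,38.])
from scipy.optimize import least_squares
# drum: outer boundary points away from tongue
h=cv2.convexHull(T[:,:2].astype(np.float32)).reshape(-1,2)
far=T[np.argmax(np.hypot(*(T[:,:2]-c).T))]
for _ in range(3):
    r=h-c; td=(far[:2]-c)/np.linalg.norm(far[:2]-c); k=(r@td<3)
    q=least_squares(lambda p:np.hypot(*(h[k]-p).T)-18,c).x; c=q
print('drum centre',c,'n',k.sum(), 'res',np.hypot(*(h[k]-c).T))
tong=T[np.hypot(*(T[:,:2]-c).T)>24][:,:2]
m=tong.mean(0)-c;print('tongue ang',np.degrees(np.arctan2(m[1],m[0])),np.hypot(*(tong-c).T).max())
# slot: dark pixels inside recess
Q=onplane(cal,np.c_[u,v],62.); rr=np.hypot(*(Q[:,:2]-c).T)
ins=rr<8;dk=ins&(g.ravel()<60);print(ins.sum(),dk.sum(),np.percentile(g.ravel()[ins],[5,25,50,75]))
S=Q[dk][:,:2];w,V=np.linalg.eigh(np.cov(S.T));print('slot c',S.mean(0),'ang',np.degrees(np.arctan2(V[1,1],V[0,1]))%180,np.sqrt(w)*np.sqrt(12))
# recess rim center: lit recess? wheel disc circle
dm=(abs(P[:,2]-72)<3)&(u<270);D=P[dm][:,:2]
hd=cv2.convexHull(D.astype(np.float32)).reshape(-1,2)
uvh=proj(cal,np.c_[hd,np.full(len(hd),72)]);kk=(uvh.min(1)>4)
f=least_squares(lambda p:np.hypot(*(hd[kk]-p).T)-100,[585,190.],loss='soft_l1').x
print('disc',f,np.linalg.norm(f-c),'wheel +y ang',np.degrees(np.arctan2(*(f-c)[::-1])),np.hypot(*(hd[kk]-f).T).round(1)[::5])
a=cv2.resize(im[50:150,260:370],(528,480),interpolation=2);b=cv2.resize(im[225:265,300:340],(270,270),interpolation=2)
o=np.zeros((480,800,3),np.uint8);o[:,:528]=a;o[:270,530:]=b;cv2.imwrite('pics/c2.png',o[...,::-1])
# blade pixel depths
P3=P.reshape(480,640,3)
for y in range(232,256,2): print(y,[(x,int(g[y,x]),P3[y,x].round(0).astype(int).tolist()) for x in range(306,332,4) if P3[y,x,2]>100])
E
```

```text
top pts 1881
drum centre [615.61  33.04] n 14 res [17.92 17.96 17.75 17.98 18.03 17.88 18.19 18.12 18.18 17.9  17.96 18.15
 17.81 17.9 ]
tongue ang 142.61259581208876 54.14841013767588
331 132 [ 16.33  18.33  93.   121.33]
slot c [615.42  32.49] ang 153.00694314911013 [ 5.18 15.93]
disc [582.4  178.11] 148.82799771543017 wheel +y ang 102.89355725098913 [ 34.1 100.  100.   99.6  99.6 116.   98.6]
232 []
234 []
236 [(310, 108, [528, -1, 153])]
238 [(310, 70, [528, -1, 159]), (314, 123, [531, -2, 165]), (318, 98, [532, -4, 166]), (322, 125, [533, -7, 165])]
240 [(310, 80, [529, -1, 165]), (314, 92, [531, -2, 169]), (318, 79, [532, -4, 171]), (322, 67, [533, -7, 170])]
242 [(310, 102, [529, -1, 170]), (314, 92, [531, -2, 174]), (318, 78, [532, -4, 175]), (322, 67, [533, -7, 173]), (326, 88, [532, -10, 167])]
244 [(310, 101, [529, -1, 174]), (314, 92, [531, -2, 178]), (318, 79, [532, -4, 180]), (322, 67, [533, -7, 179]), (326, 69, [532, -10, 171])]
246 [(310, 100, [529, -1, 179]), (314, 91, [531, -2, 183]), (318, 79, [532, -4, 184]), (322, 67, [533, -7, 183]), (326, 68, [532, -10, 176])]
248 [(310, 100, [529, -1, 184]), (314, 91, [531, -2, 188]), (318, 30, [540, -1, 216]), (322, 66, [533, -7, 187]), (326, 66, [533, -9, 181])]
250 [(310, 100, [529, -1, 188]), (314, 35, [538, 1, 216]), (318, 25, [539, -1, 218]), (322, 31, [539, -3, 214]), (326, 68, [533, -9, 186])]
252 [(306, 139, [524, -1, 177]), (310, 35, [536, 2, 215]), (314, 33, [538, 1, 220]), (318, 23, [539, -1, 221]), (322, 22, [539, -3, 217]), (326, 37, [539, -5, 215])]
254 [(306, 64, [534, 3, 216]), (310, 33, [536, 2, 219]), (314, 32, [538, 1, 224]), (318, 21, [539, -1, 225]), (322, 22, [539, -3, 222]), (326, 21, [539, -5, 217]), (330, 78, [539, -8, 215])]
```

View pics/c2.png

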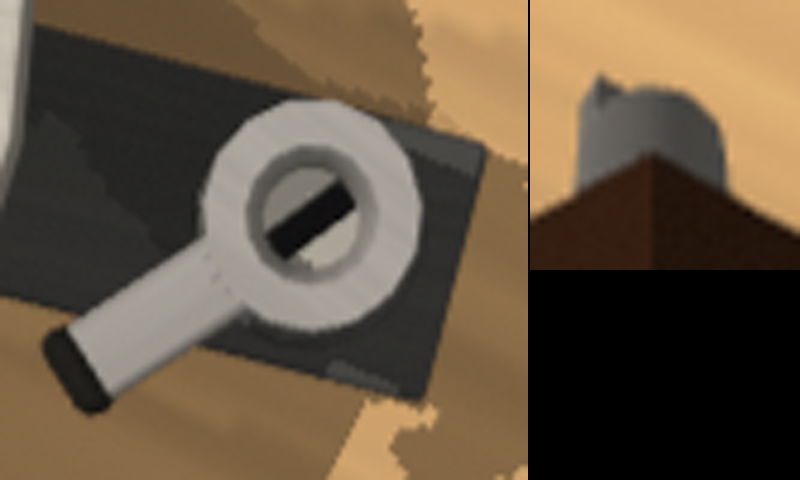

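```bash
python3 -m creep '{"slide":[[1.2,-0.5,0],[1.2,-0.5,0],[1.1,-0.5,0],[1.1,-0.5,0],[1.1,-0.5,0],[1.1,-0.5,-1],[1.1,-0.5,-2],[1,-0.5,-2]],"turn":[0.144,0.144,0.144,0.144,0.144,0.144,0.144,0.144],"claw":[0,0,0,0,0,0,0,0]}'
python3 -m creep '{"slide":[[0,0,0],[0,0,0],[0,0,0]],"turn":[0,0,0],"claw":[0,0,0]}'
cat > m.py <<'E'
from h import *
from scipy.optimize import least_squares
import sys
np.set_printoptions(precision=2,suppress=True)
s=manip.read_state();print(s['eef_pos'],s['eef_rot'],s['wrist_force'],s['moment'])
im,d,cal=look('wrist',sys.argv[1])
u,v=[a.ravel() for a in np.meshgrid(np.arange(640),np.arange(480))]
g=im.mean(2).ravel();c=np.array([615.5,33])
Q=onplane(cal,np.c_[u,v],72.)[:,:2];P=pts(cal,np.c_[u,v],d.ravel())
top=(abs(P[:,2]-72)<5)&(np.hypot(*(P[:,:2]-[582.4,178.1]).T)>103)&(np.hypot(*(P[:,:2]-c).T)<56)
T=Q[top];h=cv2.convexHull(T.astype(np.float32)).reshape(-1,2)
td=np.array([np.cos(2.6),np.sin(2.6)])
for _ in range(3):
    k=(h-c)@td<3; c=least_squares(lambda p:np.hypot(*(h[k]-p).T)-18,c).x
print('drum',c,np.hypot(*(h[k]-c).T).round(1))
r=T-c;rad=np.hypot(*r.T);a=np.unwrap(np.arctan2(r[:,1],r[:,0]))
for lo in (22,28,34,40):
    k=(rad>lo)&(rad<lo+6);m=a[k]%(2*np.pi)
    if k.sum():print('tongue r',lo,np.degrees([m.min(),m.max(),(m.min()+m.max())/2]),k.sum())
F=onplane(cal,np.c_[u,v],62.)[:,:2];dk=(np.hypot(*(F-c).T)<9)&(g<60)
S=F[dk]
if len(S)>10:
    w,V=np.linalg.eigh(np.cov(S.T));print('slot',S.mean(0),np.degrees(np.arctan2(V[1,1],V[0,1]))%180,np.sqrt(12*w),len(S))
E
python3 m.py pics/w3.png
```

```text
clock: 7.65
eef_pos: [615.9, -47.0, 392.9]
eef_rot: [3.142, 0.0, 1.63]
wrist_force: [0.7, -0.4, -1.4]
finger_gap: 26.0
finger_force: 50.0
clock: 8.02
eef_pos: [615.3, -46.1, 394.8]
eef_rot: [3.14, 0.0, 1.624]
wrist_force: [-0.4, -0.0, -1.7]
finger_gap: 25.5
finger_force: 50.0
[615.33 -46.14 394.78] [3.14 0.   1.62] [-0.38 -0.   -1.73] [ 0.   -0.11 -0.08]
drum [615.01  33.03] [18.2 17.9 17.5 17.8 18.  17.9 18.  17.8 17.7 17.7 17.6 17.8 17.9 17.4
 17.5 17.5 17.6 17.7 18.1 17.9 18.2 18.  18.1 18.2 18.3 18.2]
tongue r 22 [131.19 165.83 148.51] 185
tongue r 28 [135.73 162.06 148.9 ] 185
tongue r 34 [137.92 160.41 149.17] 187
tongue r 40 [139.4  158.53 148.96] 199
slot [615.22  32.78] 153.0930476478431 [ 5.63 16.21] 187
```

View pics/w3.png

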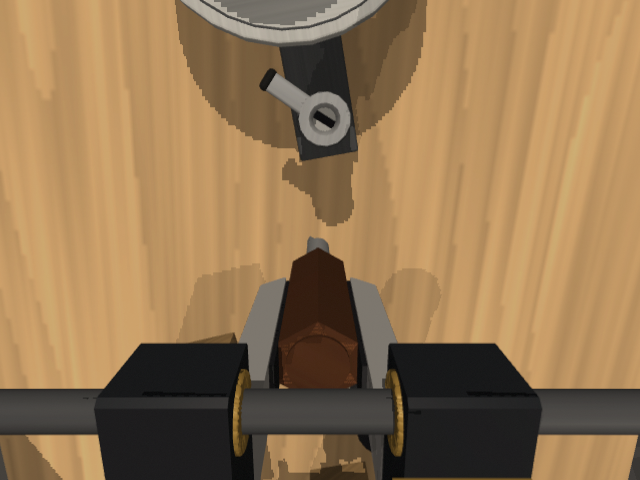

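```bash
python3 -m creep '{"slide":[[0,2,0],[0,3,0],[0,2.9,0],[0,0,-1],[0,0,-1],[0,0,-0.7],[0,0,0],[0,0,0]],"turn":[0,0,0,0,0,0,0,0],"claw":[0,0,0,0,0,0,0,0]}'
```

```text
clock: 9.07
eef_pos: [615.6, 32.4, 366.9]
eef_rot: [3.141, 0.0, 1.625]
wrist_force: [-0.1, -0.1, -1.7]
finger_gap: 25.4
finger_force: 50.0
```

```bash
python3 -m creep '{"slide":[[-0.03,0.04,-0.3],[0,0,-0.3],[0,0,0],[0,0,0]],"turn":[0,0,0,0],"claw":[0,0,0,0]}'
python3 -m creep '{"slide":[[0,0,-0.2],[0,0,-0.2],[0,0,0],[0,0,0]],"turn":[0,0,0,0],"claw":[0,0,0,0]}'
```

```text
clock: 9.57
eef_pos: [615.3, 33.2, 360.7]
eef_rot: [3.142, -0.0, 1.626]
wrist_force: [0.3, 0.9, -1.9]
finger_gap: 25.4
finger_force: 50.0
clock: 10.07
eef_pos: [615.3, 33.2, 356.7]
eef_rot: [-3.142, -0.0, 1.626]
wrist_force: [-0.5, -0.0, -1.6]
finger_gap: 25.5
finger_force: 50.0
```

```bash
python3 -m creep '{"slide":[[0,0,-0.1],[0,0,-0.1],[0,0,0]],"turn":[0,0,0],"claw":[0,0,0]}'
python3 -m creep '{"slide":[[0,0,-0.1],[0,0,0]],"turn":[0,0],"claw":[0,0]}'
```

```text
clock: 10.45
eef_pos: [615.2, 33.2, 354.5]
eef_rot: [-3.141, -0.0, 1.626]
wrist_force: [-0.5, 0.1, -1.6]
finger_gap: 25.6
finger_force: 50.0
clock: 10.7
eef_pos: [615.3, 33.2, 353.6]
eef_rot: [-3.141, 0.0, 1.626]
wrist_force: [0.0, -0.2, -1.6]
finger_gap: 25.5
finger_force: 50.0
```

```bash
for i in 1; do python3 -m creep '{"slide":[[0,0,-0.1],[0,0,0]],"turn":[0,0],"claw":[0,0]}'; done
python3 -m creep '{"slide":[[0,0,-0.1],[0,0,0]],"turn":[0,0],"claw":[0,0]}'
python3 -m creep '{"slide":[[0,0,-0.05],[0,0,0]],"turn":[0,0],"claw":[0,0]}'
```

```text
clock: 10.95
eef_pos: [615.2, 33.2, 352.6]
eef_rot: [-3.141, -0.0, 1.626]
wrist_force: [1.6, 0.4, -2.3]
finger_gap: 25.8
finger_force: 50.0
clock: 11.2
eef_pos: [615.2, 33.2, 351.5]
eef_rot: [-3.141, -0.0, 1.626]
wrist_force: [-0.6, 0.1, -2.2]
finger_gap: 25.8
finger_force: 50.0
clock: 11.45
eef_pos: [615.2, 33.2, 351.1]
eef_rot: [-3.142, -0.0, 1.626]
wrist_force: [0.6, -0.2, -1.9]
finger_gap: 25.5
finger_force: 50.0
```

```bash
python3 -m creep '{"slide":[[0,0,-0.1],[0,0,0]],"turn":[0,0],"claw":[0,0]}'
python3 -m creep '{"slide":[[0,0,-0.1],[0,0,0]],"turn":[0,0],"claw":[0,0]}'
```

```text
clock: 11.7
eef_pos: [615.2, 33.2, 350.0]
eef_rot: [-3.141, -0.0, 1.626]
wrist_force: [0.1, 0.8, -0.7]
finger_gap: 26.1
finger_force: 50.0
clock: 11.95
eef_pos: [615.2, 33.2, 349.0]
eef_rot: [-3.141, -0.0, 1.626]
wrist_force: [-0.8, -0.6, -0.9]
finger_gap: 25.7
finger_force: 50.0
```

```bash
python3 -m creep '{"slide":[[0,0,-0.1],[0,0,0]],"turn":[0,0],"claw":[0,0]}'
python3 -m creep '{"slide":[[0,0,-0.1],[0,0,0]],"turn":[0,0],"claw":[0,0]}'
```

```text
clock: 12.2
eef_pos: [615.2, 33.2, 348.0]
eef_rot: [-3.141, -0.0, 1.626]
wrist_force: [-0.7, 0.4, -1.5]
finger_gap: 25.7
finger_force: 50.0
clock: 12.45
eef_pos: [615.2, 33.2, 347.0]
eef_rot: [-3.141, 0.0, 1.626]
wrist_force: [-0.5, -0.3, -1.1]
finger_gap: 26.0
finger_force: 50.0
```

The blade is 5 mm into the slot with no force on it. I'll go 1 mm deeper and start turning clockwise.

```bash
python3 -m creep '{"slide":[[0,0,-0.1],[0,0,0],[0,0,0]],"turn":[0,0,0],"claw":[0,0,0]}' 60
python3 -c "
from h import *;print(manip.read_state()['moment'])"
python3 -m creep '{"slide":[[0,0,0],[0,0,0],[0,0,0],[0,0,0],[0,0,0]],"turn":[-0.06,-0.06,-0.06,-0.06,0],"claw":[0,0,0,0,0]}'
python3 -c "
from h import *;print(manip.read_state()['moment'])"
```

```text
clock: 12.82
eef_pos: [615.2, 33.2, 346.2]
eef_rot: [3.142, -0.0, 1.626]
wrist_force: [-0.0, 0.5, -2.0]
finger_gap: 26.0
finger_force: 60.0
[-0.04394485 -0.07975895 -0.05563955]
clock: 13.45
eef_pos: [615.3, 33.3, 346.3]
eef_rot: [3.141, -0.0, 1.386]
wrist_force: [1.8, 1.3, -1.2]
finger_gap: 25.6
finger_force: 60.0
[ 0.33465332 -0.58456312  0.03316998]
```

```bash
python3 -m creep '{"slide":[[0,0,0],[0,0,0],[0,0,0],[0,0,0],[0,0,0],[0,0,0],[0,0,0],[0,0,0]],"turn":[-0.07,-0.07,-0.07,-0.07,-0.07,-0.07,-0.07,0],"claw":[0,0,0,0,0,0,0,0]}'
python3 -c "
from h import *;print(manip.read_state()['moment'])"
python3 -m creep '{"slide":[[0,0,0],[0,0,0],[0,0,0],[0,0,0]],"turn":[-0.05,-0.05,-0.02,0],"claw":[0,0,0,0]}'
python3 m.py pics/w4.png
```

```text
clock: 14.45
eef_pos: [615.4, 33.3, 346.2]
eef_rot: [3.141, -0.001, 0.898]
wrist_force: [2.9, 1.9, -2.1]
finger_gap: 26.1
finger_force: 60.0
[ 0.54286204 -0.92606814  0.04240372]
clock: 14.95
eef_pos: [615.3, 33.3, 346.2]
eef_rot: [3.141, -0.001, 0.778]
wrist_force: [3.7, 3.3, -3.0]
finger_gap: 25.6
finger_force: 60.0
[615.34  33.3  346.22] [ 3.14 -0.    0.78] [ 3.72  3.27 -2.97] [ 0.82 -1.18  0.09]
drum [616.02  33.88] [18.  18.  17.9 18.3 18.  18.2 18.3 18.  17.9 17.8 17.9 18.  17.8 18.1
 18.  17.9]
tongue r 22 [100.29 133.2  116.74] 210
tongue r 28 [103.37 129.8  116.58] 208
tongue r 34 [105.91 128.25 117.08] 209
tongue r 40 [107.27 126.61 116.94] 216
slot [613.13  29.64] 150.1412401584831 [ 9.4  13.81] 146
```

View pics/w4.png

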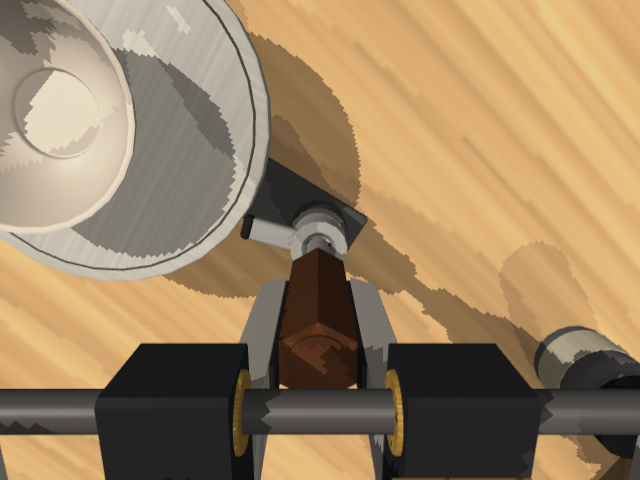

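The tongue stands at 117°, 14° short of the wheel's +y. I'll go on in smaller steps and watch the moment.

```bash
cat > q.py <<'E'
from h import *
m=[]
s=manip.read_state();print('MZ',np.round(s['moment'],3),np.round(s['wrist_force'],1),'yaw',round(s['eef_rot'][2],3))
E
python3 -m creep '{"slide":[[0,0,0],[0,0,0],[0,0,0],[0,0,0],[0,0,0]],"turn":[-0.04,-0.04,-0.04,-0.03,0],"claw":[0,0,0,0,0]}'|tail -3; python3 q.py
python3 -m creep '{"slide":[[0,0,0],[0,0,0],[0,0,0]],"turn":[-0.03,0,0],"claw":[0,0,0]}'|tail -3; python3 q.py
python3 m.py pics/w5.png
```

```text
wrist_force: [3.6, 3.5, -3.0]
finger_gap: 25.8
finger_force: 60.0
MZ [ 0.882 -1.322  0.148] [ 3.6  3.5 -3. ] yaw 0.627
wrist_force: [4.1, 3.4, -2.7]
finger_gap: 25.6
finger_force: 60.0
MZ [ 0.884 -1.306  0.134] [ 4.1  3.4 -2.7] yaw 0.597
[615.35  33.28 346.28] [ 3.14 -0.    0.6 ] [ 4.15  3.36 -2.73] [ 0.88 -1.31  0.13]
drum [616.33  33.87] [18.1 17.9 17.8 18.2 17.2 18.4 18.5 18.  18.  17.9 18.  17.9 18.1 17.9
 18. ]
tongue r 22 [ 89.71 123.27 106.49] 205
tongue r 28 [ 93.23 119.77 106.5 ] 210
tongue r 34 [ 95.78 118.18 106.98] 202
tongue r 40 [ 97.76 116.49 107.13] 196
slot [612.5   29.97] 141.6399132851398 [ 7.28 13.73] 138
```

```bash
python3 -m creep '{"slide":[[0,0,0],[0,0,0],[0,0,0]],"turn":[-0.02,-0.02,0],"claw":[0,0,0]}'>/dev/null; python3 q.py
python3 -m creep '{"slide":[[0,0,0],[0,0,0]],"turn":[-0.02,0],"claw":[0,0]}'>/dev/null; python3 q.py
python3 -m creep '{"slide":[[0,0,0],[0,0,0]],"turn":[-0.015,0],"claw":[0,0]}'>/dev/null; python3 q.py
```

```text
MZ [ 0.939 -1.219  0.169] [ 5.   3.5 -2.6] yaw 0.557
MZ [ 0.953 -1.246  0.088] [ 5.   3.6 -2.6] yaw 0.537
MZ [ 0.954 -1.297  0.129] [ 4.4  3.7 -2.7] yaw 0.522
```

```bash
python3 -m creep '{"slide":[[0,0,0],[0,0,0]],"turn":[-0.02,0],"claw":[0,0]}'>/dev/null; python3 q.py
python3 m.py pics/w6.png | grep -E "drum|tongue" | cut -c1-60
python3 q.py
python3 -m creep '{"slide":[[0,0,0],[0,0,0]],"turn":[-0.02,0],"claw":[0,0]}'>/dev/null; python3 q.py
python3 m.py pics/w7.png | grep -E "drum|tongue"| cut -c1-60;python3 q.py
```

```text
MZ [ 1.012 -1.308  0.13 ] [ 4.   4.9 -2.9] yaw 0.502
drum [616.41  33.71] [18.3 18.1 18.1 18.4 18.  18.  17.9 18.
tongue r 22 [ 84.58 117.71 101.15] 206
tongue r 28 [ 87.66 115.28 101.47] 203
tongue r 34 [ 91.15 112.93 102.04] 206
tongue r 40 [ 93.29 111.73 102.51] 183
MZ [ 0.93  -1.274  0.118] [ 3.8  3.2 -3.2] yaw 0.502
MZ [ 0.933 -1.337  0.117] [ 5.1  3.1 -2.3] yaw 0.482
drum [616.4   33.68] [18.2 17.9 18.1 18.1 18.1 18.2 18.  17.
tongue r 22 [ 84.72 118.04 101.38] 202
tongue r 28 [ 88.2  115.35 101.77] 205
tongue r 34 [ 90.87 112.74 101.8 ] 205
tongue r 40 [ 92.39 112.1  102.24] 188
MZ [ 0.941 -1.307  0.099] [ 4.7  3.9 -3.5] yaw 0.482
```

```bash
cat > t.py <<'E'
from h import *
from scipy.optimize import least_squares
u,v=[a.ravel() for a in np.meshgrid(np.arange(640),np.arange(480))]
A=[];M=[];D=[];F=[]
for _ in range(4):
    im,d,cal=look('wrist');s=manip.read_state();M.append(s['moment'][2]);F.append(s['wrist_force'])
    P=pts(cal,np.c_[u,v],d.ravel());Q=onplane(cal,np.c_[u,v],72.)[:,:2]
    zz=abs(P[:,2]-72)<5
    c=np.array([616.2,33.7]);f=np.array([583.,178.5])
    T=Q[zz&(np.hypot(*(P[:,:2]-f).T)>103)];r=np.hypot(*(T-c).T);k=(r>24)&(r<46);t=T[k]-c
    a=np.degrees(np.arctan2(t[:,1],t[:,0]));rr=r[k]
    A.append([(a[(rr>l)&(rr<l+4)].max()+a[(rr>l)&(rr<l+4)].min())/2 for l in (24,28,32,36,40)])
    h=cv2.convexHull(Q[zz&(abs(np.hypot(*(P[:,:2]-f).T)-90)<14)].astype(np.float32)).reshape(-1,2)
    uv=proj(cal,np.c_[h,np.full(len(h),72.)]);h=h[(uv.min(1)>5)&(uv[:,0]<635)&(abs(np.hypot(*(h-f).T)-100)<4)]
    D.append(least_squares(lambda p:np.hypot(*(h-p).T)-100,f,loss='soft_l1').x)
D=np.mean(D,0);print('tongue',np.mean(A,0).round(2),np.mean(A).round(2),'disc',D.round(1),'dir',np.degrees(np.arctan2(*(D-c)[::-1])).round(2),'mz',np.mean(M).round(3),np.round(np.mean(F,0),1))
E
python3 t.py
python3 -m creep '{"slide":[[0,0,0],[0,0,0]],"turn":[-0.02,0],"claw":[0,0]}'>/dev/null; python3 t.py
```

```text
tongue [101.06 101.57 101.39 101.95 101.93] 101.58 disc [582.5 179.3] dir 103.03 mz 0.137 [ 4.7  3.1 -2.6]
tongue [100.85 100.97 101.56 101.92 101.94] 101.45 disc [582.2 179. ] dir 103.17 mz 0.168 [ 4.7  2.9 -2.8]
```

The tongue stood still over the last two steps (about 101.5°, with the disc direction measured at 103°), and the moment is rising, so it is at its stop. I'll relieve the twist within the slot play, lift out and check.

```bash
python3 -m creep '{"slide":[[0,0,0],[0,0,0],[0,0,0],[0,0,0]],"turn":[0.06,0.06,0.05,0],"claw":[0,0,0,0]}'; python3 q.py
python3 -m creep '{"slide":[[0,0,0.5],[0,0,1],[0,0,1.5],[0,0,2],[0,0,2],[0,0,2],[0,0,0]],"turn":[0,0,0,0,0,0,0],"claw":[0,0,0,0,0,0,0]}'; python3 q.py
python3 t.py
python3 - <<'E'
from h import *
look('wrist','pics/w8.png')
E
```

```text
clock: 18.68
eef_pos: [615.3, 33.3, 346.2]
eef_rot: [-3.142, -0.0, 0.632]
wrist_force: [2.9, 3.5, -2.5]
finger_gap: 26.0
finger_force: 60.0
MZ [ 0.91  -0.943  0.046] [ 2.9  3.5 -2.5] yaw 0.632
clock: 19.55
eef_pos: [615.0, 33.1, 438.3]
eef_rot: [3.14, -0.002, 0.631]
wrist_force: [-0.4, 0.1, -2.5]
finger_gap: 25.9
finger_force: 60.0
MZ [-0.041  0.016 -0.005] [-0.4  0.1 -2.5] yaw 0.631
tongue [101.91 102.3  102.57 102.46 102.6 ] 102.37 disc [582.3 177. ] dir 103.29 mz -0.025 [-0.2 -0.2 -1.7]
```

View pics/w8.png

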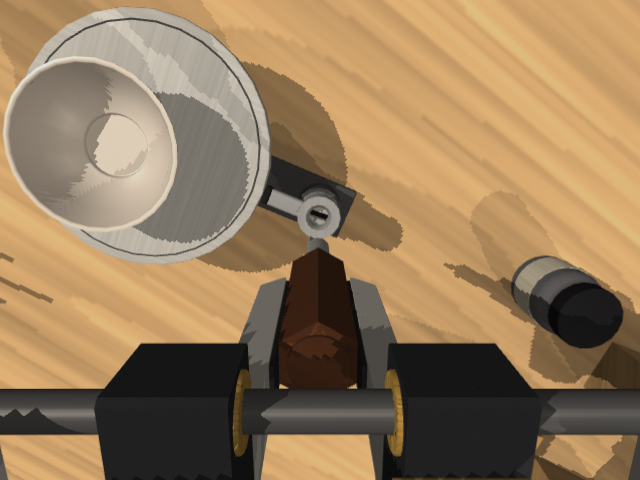

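The picture shows the lock at (320,213), with the tongue in line with the wheel's bar and its end tucked at the disc edge (270,195). The bowl and jar are undisturbed. Now I'll return the driver.

```bash
python3 -m creep '{"slide":[[-1.1,-2,0],[-1.1,-3.5,0],[-1.1,-4,0],[-1.1,-4,0],[-1.1,-4,0],[-1.1,-4,0],[-1.1,-3.5,0],[-1.1,-1,0]],"turn":[-0.02,-0.02,-0.02,-0.02,-0.02,-0.02,-0.02,-0.02],"claw":[0,0,0,0,0,0,0,0]}' >/dev/null
python3 -m creep '{"slide":[[0,0,0],[0,0,0],[0,0,-1],[0,0,0],[0,0,0]],"turn":[0,0,0,0,0],"claw":[0,0,0,0,0]}'
python3 - <<'E'
from h import *
np.set_printoptions(precision=2,suppress=True)
im,d,cal=look('wrist');e=manip.read_state()['eef_pos']
u,v=[a.ravel() for a in np.meshgrid(np.arange(640),np.arange(480))]
P=pts(cal,np.c_[u,v],d.ravel());z0=e[2]-290
for lo,hi in((14,30),(30,50)):
    k=(P[:,2]>z0+lo)&(P[:,2]<z0+hi)&(np.hypot(P[:,0]-e[0],P[:,1]-e[1])<14)
    S=P[k][:,:2]
    if len(S)>9:
        from scipy.optimize import least_squares
        print(lo,len(S),least_squares(lambda p:np.hypot(*(S-p).T)-7,e[:2]).x-e[:2])
E
```

```text
clock: 21.42
eef_pos: [527.4, -226.6, 426.1]
eef_rot: [-3.141, 0.0, 0.471]
wrist_force: [0.5, -0.1, -1.9]
finger_gap: 25.4
finger_force: 60.0
14 150 [-0.29 -0.35]
30 49 [-0.29 -0.36]
```

```bash
python3 -m creep '{"slide":[[-0.07,0.02,-2],[0,0,-2],[0,0,-1.5],[0,0,0],[0,0,-0.5],[0,0,-0.5],[0,0,0]],"turn":[0,0,0,0,0,0,0],"claw":[0,0,0,0,0,0,0]}'
```

```text
clock: 22.35
eef_pos: [526.5, -226.6, 360.9]
eef_rot: [-3.141, 0.0, 0.471]
wrist_force: [0.4, -1.5, -1.5]
finger_gap: 25.6
finger_force: 60.0
```

```bash
python3 -m creep '{"slide":[[0,0,-1],[0,0,-1],[0,0,-1],[0,0,0]],"turn":[0,0,0,0],"claw":[0,0,0,0]}'
python3 -m creep '{"slide":[[0,0,-1],[0,0,-0.9],[0,0,-0.4],[0,0,-0.2],[0,0,0],[0,0,0]],"turn":[0,0,0,0,0,0],"claw":[0,0,0,0,0,0]}'
```

```text
clock: 22.85
eef_pos: [526.5, -226.6, 330.1]
eef_rot: [-3.14, 0.001, 0.471]
wrist_force: [0.5, -0.0, -1.6]
finger_gap: 25.7
finger_force: 60.0
clock: 23.6
eef_pos: [526.6, -226.6, 306.4]
eef_rot: [3.141, -0.0, 0.471]
wrist_force: [0.1, -0.2, -2.2]
finger_gap: 25.6
finger_force: 60.0
```

```bash
python3 -m creep '{"slide":[[0,0,-0.2],[0,0,0],[0,0,0]],"turn":[0,0,0],"claw":[0,0,0]}'
python3 -m creep '{"slide":[[0,0,-0.05],[0,0,0],[0,0,0]],"turn":[0,0,0],"claw":[0,0,0]}'
```

```text
clock: 23.98
eef_pos: [526.5, -226.6, 304.2]
eef_rot: [3.142, -0.0, 0.471]
wrist_force: [-0.5, 0.0, -2.1]
finger_gap: 25.5
finger_force: 60.0
clock: 24.35
eef_pos: [526.6, -226.6, 303.6]
eef_rot: [-3.142, -0.0, 0.471]
wrist_force: [-0.1, 0.2, -2.6]
finger_gap: 25.6
finger_force: 60.0
```

Seated to within 1 mm. I'll release and retreat straight up.

```bash
python3 -m creep '{"slide":[[0,0,0],[0,0,0],[0,0,0],[0,0,0],[0,0,0],[0,0,0],[0,0,0],[0,0,0]],"turn":[0,0,0,0,0,0,0,0],"claw":[0.3,0.6,1,1,1,1,1,1]}'
python3 -m creep '{"slide":[[0,0,2],[0,0,3],[0,0,3],[0,0,3],[0,0,2],[-2,-2,1],[0,0,0],[0,0,0]],"turn":[0,0,0,0,0,0,0,0],"claw":[1,1,1,1,1,1,1,1]}'
python3 - <<'E'
from h import *
np.set_printoptions(precision=1,suppress=True)
im,d,cal=look('wrist')
P=pts(cal,np.indices(d.shape)[::-1].reshape(2,-1).T,d.ravel())
t=(P[:,2]>150)&(P[:,2]<175)&(np.hypot(P[:,0]-527,P[:,1]+227)<25)
b=hexfit(P[t,:2]);print('hex',np.degrees(b[1]),b[2],b[3],np.median(P[t,2]))
im,d,cal=look('top')
for q in ['bowl','jar','pot','lock']:
    r=manip.cut_out(q,'top')[0];p=maskpts(cal,r['mask'],d);t=p[p[:,2]>np.percentile(p[:,2],98)-6];print(q,r['position'],(t.min(0)+t.max(0))/2)
E
```

```text
clock: 25.35
eef_pos: [526.5, -226.6, 303.6]
eef_rot: [-3.142, 0.0, 0.471]
wrist_force: [0.5, 0.4, -1.1]
finger_gap: 92.6
finger_force: 0.0
clock: 26.35
eef_pos: [506.7, -246.4, 443.3]
eef_rot: [-3.141, 0.0, 0.471]
wrist_force: [0.5, 0.4, -0.6]
finger_gap: 93.9
finger_force: 0.0
hex 57.00000000000001 [ 526.4 -227. ] [26.1 25.6 26.3] 159.6634303548151
bowl [245.5, 217.6] [572.8 193.1 120.3]
jar [408.6, 186.0] [ 681.7 -205.4   90.9]
pot [152.5, 316.5] [325.6 398.6 164.6]
lock [312.3, 208.1] [617.8  47.6  78.4]
```

The driver is back where it started, and the bowl, jar and pot have not moved.

```bash
python3 -c "
from cell import manip;print(manip.sign_off())"
```

```text
the job is handed in; nothing more can be done
None
```

I turned the lock clockwise with the screwdriver until the tongue stopped moving, within about 1° of the disc's middle by camera. The driver is back in its hole and released, the bowl, jar and pot are unmoved, and the job is handed in at about 26 s.

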